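Raise the pouring funnel to its next rung and set the beaker under it

TASK

The funnel on the pouring stand is too low for the beaker: lift the funnel carriage by its black side handle past the middle rung until the red pawl swings back over it, then lower the carriage gently until the pawl hangs on that middle rung, and let go. The rung is clamped by hand at no exact height, so feel for it: neither drop the carriage onto it nor force it down. Then stand the steel beaker upright on the ring mark of the base plate, centred under the spout, without disturbing the two jars and the tape roll.

Things in the scene. Friction and masses are not known exactly. Their poses are not given: they have to be found in the camera images.
- stand: Fixed pouring stand. Grey base plate 225 (x) x 150 (y) x 10 mm, reaching from x = -70 to +155 mm; origin on the worktop straight under the funnel axis; z up, -x the open front (to the robot), +y the handle side. A black ring mark, 74 mm across, on the plate's top (z = 10 mm) round the funnel axis is the beaker's place. The mast stands behind the funnel.
- carriage (a joint): Height in m of the funnel carriage on the mast (vertical slide): 0 at the start, pawl hanging on the low rung; grows upwards, at most 0.175. Hung on the middle rung it reads 0.054 to 0.082, on the top rung 0.140 to 0.160. Carriage, funnel and pawl weigh 0.45 to 0.7 kg together; the guides rub with about 0.6 N; only the pawl holds it up.
- lift_grip (a point): Middle of the lift handle, a level black bar 14 mm thick, 72 mm long along the stand's y, end collars 17 mm, 112 mm left (+y) of the funnel axis; 103 mm above the worktop at carriage = 0, rising with the carriage. Axes as the stand's. The funnel's rim (50 mm radius) is 27 mm higher; else it is free above and on both sides.
- spout (a point): Tip of the white funnel's spout, on the funnel axis; 45 mm above the worktop at carriage = 0, rising with the carriage. The funnel is about 18 mm wide at the tip and 99 mm wide 85 mm above it.
- pawl: Red gravity pawl with a steel counterweight in front, hinged on the carriage. Origin on its pin, 153 mm above the worktop at carriage = 0; x along the nose (31 mm) to the mast, level at rest. A passing rung tips the nose down by up to 57 degrees; it falls back over the middle rung about 24 mm above its seat there (always by carriage = 0.108). The top rung catches it only beyond 0.155.
- beaker: Loose steel beaker, open at the top, 68 mm in diameter at the rim and 59 mm at the foot, 74 mm tall, 0.09 to 0.15 kg; origin at the centre of its underside, z up.
- green_jar: Bystander: white jar with a black cap and a green band, 60 mm in diameter, 90 mm tall; origin at the centre of its underside.
- red_jar: Bystander: white jar with a red cap, 52 mm in diameter, 76 mm tall; origin at the centre of its underside.
- tape: Bystander: roll of tan tape lying flat, 96 mm in diameter, 25 mm high; origin at the centre of its underside.
- mast_top (a point): Top of the mast, 115 mm behind (+x of) the funnel axis, 349 mm high: two aluminium bars, 64 mm wide over all, with three level steel rungs 8 mm thick. Middle rung 54 to 82 mm, top rung 140 to 160 mm above the low rung: each clamped anew by hand, exact heights unknown. A rung does not give when the pawl is on it.

How it is judged:
On the way:
1. the carriage hangs on the middle rung by its pawl, let go by the robot (value of joint carriage between 0.05 and 0.086 m and contact force between pawl and anything else above 2 N and contact force between the fingers and anything else below 0.3 N), for 0.2 s.
At the end, for the whole second after the job is handed in: The carriage hangs on the middle rung (carriage between 0.050 and 0.086 m, the pawl carrying more than 2 N), and the beaker stands at rest and upright (within 0.06 rad) on the base plate, its axis within 12 mm of the spout's (value of joint carriage between 0.05 and 0.086 m and contact force between pawl and anything else above 2 N and horizontal distance between beaker and spout below 0.012 m and angle between beaker's own z axis and vertical below 0.06 rad and height (world z) of beaker between 0.006 and 0.014 m and linear speed of beaker below 0.01 m/s); the robot touches nothing.
It fails at once if the pawl is hammered or pressed against anything with more than 20 N (contact force between pawl and anything else above 20 N).
It fails at once if the carriage is dropped (it sinks faster than 0.12 m/s) (velocity of joint carriage below -0.12 m/s).
It fails at once if the beaker is tipped by more than 0.6 rad (angle between beaker's own z axis and vertical above 0.6 rad).
It fails at once if a jar or the tape roll is shifted by more than 20 mm (distance of any of green_jar, red_jar, tape from where it was at the start of the episode above 0.02 m).
It also fails if it takes over 70 s, if anything falls off the work surface, if the arm or the gripper's body presses on something with over 40 N, if the wrist force passes 120 N, or if a joint passes its speed limit or range.

ROBOT

A 7-joint arm with a two-finger parallel gripper is mounted at the origin on a cart in front of the work surface, level with it; the furniture and walls round the work are solid. World frame = base frame: x ahead of the robot, y to its left, z up, the work surface at z = 0. Lengths are in m, angles in rad, forces in N, time in s.
With the tool pointing down it reaches from about 0.4 to 0.85 m from the base axis. Payload 10.4 kg.
Tool frame: the origin (TCP) lies at the very end of the fingers, on their centre line; the grasp point (between the pads) lies 19 mm behind it; z points along the fingers, y is the line along which they close (so a half turn about z gives the same grasp; the last joint's range is limited). The gripper opens to 85 mm and grips with 20 to 120 N. Pads are 22 mm wide; open, the fingers measure 114 mm over their backs; the gripper's body (76 mm by 85 mm) begins 54 mm behind the grasp point. The pads swing forward as they close: fully open they stand 13 mm farther back than shut.
Start: joints at [1.171, 0.332, -0.065, 1.46, 0.022, 1.35, -0.088], TCP at [0.23, -0.581, 0.231] pointing down, gripper open.
Joint ranges: [-2.6, 2.6], [-0.5, 2.12], [-1.47, 1.34], [0.16, 2.42], [-1.27, 4.41], [0.06, 2.06], [-2.6, 2.6]. Speed limits (rad/s): [2.22, 2.22, 2.79, 2.79, 3.14, 3.14, 3.14].

INTERFACE

Orientations are given as a unit quaternion [x, y, z, w].
In Python, from workcell import manip gives the robot as it stands.
- The arm moves only by the shell command python3 -m jog 'ROWS' [FORCE]. ROWS is rows parted by semicolons, their numbers by spaces, 1 to 20 of them, each of 7 numbers: a rotation vector rx, ry, rz in rad, then dx, dy, dz in m, then the opening from 0.0 (shut) to 1.0 (fully open); each row is the pose to reach, as a shift and turn from the pose commanded when the command began, along the tool's axes at that moment; what a row does not reach only later rows make up. A row lasts 1/8 s, in which the tool goes at most 0.0625 m and 0.188 rad, less where a joint would pass 70% of its speed; a pose out of reach is approached as far as the arm can. The fingers move at their own pace and stop on an object; FORCE is the grip in N (left out, the last holds). Time passes only in rows, so rows that do not move let the fingers close. It prints the time, the measured TCP pose, the force, the opening and the grip force at its end.
- manip.get_obs(): the state, without advancing time (a new reading comes with each control period).
- manip.camera(name): name is "scene" or "top" or "wrist"; returns the picture (420x560x3 uint8, blue, green, red); there is no depth.
- manip.calibration(name): a dict with "fx", "fy", "cx", "cy" (pixels), "world_from_camera" (4x4, takes a point from camera to world coordinates); the wrist camera has in their place "tool_from_camera" (4x4, takes a point from camera to tool coordinates, whose origin is the TCP and whose axes are the flange's). Camera axes: x right, y up, looking along -z (the intrinsics and any distortion apply to the point x, -y, -z); pixel columns grow to the right and rows downward; lengths in m; the calibration is good to about 2 mm. A picture is of the moment at which its call begins: read the wrist's pose just before it. calibration takes no time and is no camera call.
- manip.hand_in(): hands the job in; it is judged then, once.
Trained networks look in the newest picture that a camera, given by its name, has taken for a name from the list of things; names that differ only in an ending like _2 or _b are one class to them, and where a whole thing is asked for, a point or a joint stands for the part that bears it (a point fixed in the world has none). Each returns a list of dicts, best first, with "confidence" (0 to 1); they miss things now and then, are a little off and sometimes report something else, mostly with a low value. They report only what shows in the picture. A call takes as long as a camera call.
- manip.outline_of(camera, thing): "mask" (420x560 bool, what is visible of it) and "bbox" ([left, top, right, bottom] in pixels, round what is visible of it).
The state is a dict: "clock": time; "joint_pos": joint angles; "joint_velocities": joint speeds; "tau": joint torques, N m; "position": TCP position; "ee_rot": TCP orientation; "ft_force": force on the tool from outside, world axes, zero at the start; "torque": the same for the moment, N m; "grip_width": opening from 0.0 (shut) to 1.0 (fully open); "grasp_force": force on a finger pad.
Only numpy, scipy, OpenCV 4.12 (cv2) and the standard library are available. Lean on these libraries where they do the work, as an engineer would, in place of code of your own. Each camera call takes 0.05 s, during which the arm holds its last target. There are 200 camera calls.

## Working session

There is one attempt and no reset: what is moved stays moved. The work goes in short steps, Python scripts to look and compute and a shell command to move; the robot and the scene stay as the last step left them, time stands still between calls to the robot, and variables do not carry over. Pictures are saved under pics/ and viewed, at most 13 in all, crops included, and the job is handed in when it is done.

```bash
mkdir -p pics; cat > h.py <<'E'
import numpy as np, cv2
from workcell import manip
from scipy.spatial.transform import Rotation as R
def ray(cam,u,v):
    c=manip.calibration(cam); 
    d=np.array([(u-c['cx'])/c['fx'],-(v-c['cy'])/c['fy'],-1.])
    T=np.array(c['world_from_camera']); return T[:3,3],T[:3,:3]@d
def at_z(cam,u,v,z):
    o,d=ray(cam,u,v); return o+d*(z-o[2])/d[2]
def proj(cam,p):
    c=manip.calibration(cam); q=np.linalg.inv(np.array(c['world_from_camera']))@np.r_[p,1]
    return np.array([c['cx']+c['fx']*q[0]/-q[2], c['cy']-c['fy']*q[1]/-q[2]])
E
python3 - <<'E'
from h import *
for n in ['scene','top']:
    cv2.imwrite(f'pics/{n}0.png',manip.camera(n)); print({k:np.round(v,3).tolist() for k,v in manip.calibration(n).items()})
    for t in ['stand','carriage','pawl','beaker','green_jar','red_jar','tape']:
        for o in manip.outline_of(n,t)[:2]:
            ys,xs=np.nonzero(o['mask']); print(n,t,round(o['confidence'],2),np.round(o['bbox']).tolist(),xs.mean().round(1),ys.mean().round(1),len(xs))
o=manip.get_obs(); print(o)
E
```

```text
{'fx': 410.878, 'fy': 410.878, 'cx': 279.512, 'cy': 212.517, 'world_from_camera': [[-0.696, 0.45, -0.559, -0.052], [-0.717, -0.417, 0.558, 0.625], [0.017, 0.79, 0.613, 0.907], [0.0, 0.0, 0.0, 1.0]]}
scene stand 0.76 [218.0, 154.0, 301.0, 294.0] 251.5 241.4 4733
scene carriage 0.58 [225.0, 205.0, 283.0, 273.0] 253.5 237.4 1780
scene pawl 0.57 [243.0, 217.0, 255.0, 229.0] 247.0 221.3 110
scene beaker 0.95 [342.0, 206.0, 361.0, 229.0] 349.9 216.2 429
scene beaker 0.21 [227.0, 204.0, 284.0, 276.0] 253.8 237.4 1524
scene green_jar 0.73 [216.0, 152.0, 300.0, 296.0] 251.9 242.2 4749
scene green_jar 0.56 [151.0, 267.0, 174.0, 302.0] 160.4 283.7 695
scene red_jar 0.58 [290.0, 196.0, 306.0, 222.0] 298.0 206.2 327
scene tape 0.55 [253.0, 334.0, 292.0, 373.0] 272.6 351.4 809
{'fx': 498.103, 'fy': 498.103, 'cx': 281.561, 'cy': 203.158, 'world_from_camera': [[0.011, 0.988, -0.154, 0.382], [-1.0, 0.011, -0.007, -0.028], [-0.005, 0.154, 0.988, 1.549], [0.0, 0.0, 0.0, 1.0]]}
top stand 0.69 [210.0, 143.0, 291.0, 236.0] 262.1 195.5 3960
top carriage 0.8 [208.0, 163.0, 280.0, 226.0] 258.5 197.8 1563
top
[... 381 characters left out ...]
'joint_pos': array([ 1.17140639,  0.33221357, -0.06466952,  1.46016242,  0.02159424,
        1.34986767, -0.08848703]), 'joint_velocities': array([ 0.00056362,  0.00168716, -0.00103371,  0.00066225,  0.0010912 ,
       -0.00014791, -0.00110306]), 'tau': array([ 1.35861079e-03, -6.25191522e+01,  5.01760910e-02, -3.91819489e+01,
        1.67011429e-02,  1.77665286e-03,  2.43502575e-05]), 'position': array([ 0.22996342, -0.58115989,  0.23129913]), 'ee_rot': array([9.82307269e-01, 1.87276341e-01, 1.00011223e-05, 1.97629371e-05]), 'ft_force': array([ 0.172054  , -1.04683348, -0.02418966]), 'torque': array([0.02080385, 0.05143544, 0.01540021]), 'grasp_force': 0.0, 'grip_width': 0.9983215180196151}
```

```bash
python3 - <<'E'
from h import *
t=cv2.imread('pics/top0.png')[130:320,150:410]; s=cv2.imread('pics/scene0.png')[140:380,140:370]
cv2.imwrite('pics/a.png',cv2.resize(t,None,fx=3,fy=3,interpolation=cv2.INTER_CUBIC))
cv2.imwrite('pics/b.png',cv2.resize(s,None,fx=2.5,fy=2.5,interpolation=cv2.INTER_CUBIC))
E
```

```text
(no output)
```

View pics/a.png

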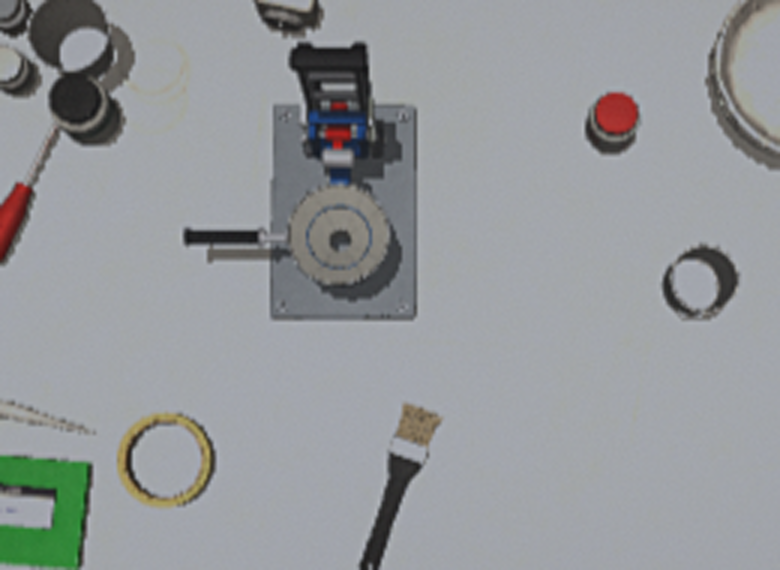

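View pics/b.png

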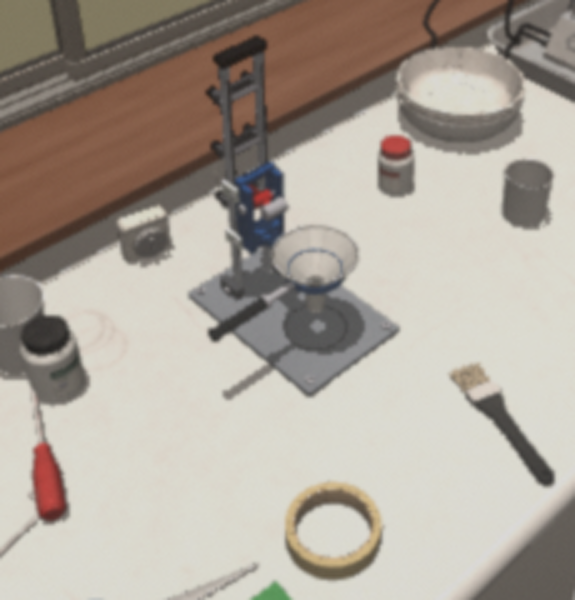

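```bash
python3 - <<'E'
from h import *
P=lambda x,y:(150+(x+.5)/3-.5,130+(y+.5)/3-.5)
for n,c,z in [('pl',(272,104),.01),('pr',(415,104),.01),('fl',(272,319),.01),('fr',(415,319),.01),('h0',(185,237),.103),('h1',(261,237),.103),('rimc',(340,233),.13),('rimL',(288,233),.13),('rimR',(391,233),.13),('mastL',(290,50),.349),('mastR',(367,50),.349)]:
    print(n,at_z('top',*P(*c),z).round(4))
S=lambda x,y:(140+(x+.5)/2.5-.5,140+(y+.5)/2.5-.5)
print('ring',at_z('scene',*S(318,326),.01).round(4),'h',at_z('scene',*S(213,334),.103).round(4),at_z('scene',*S(265,304),.103).round(4))
# fit beaker by silhouettes
from scipy.optimize import minimize
for t,r0,r1,h in [('beaker',.0295,.034,.074),('red_jar',.026,.026,.076),('green_jar',.03,.03,.09),('tape',.048,.048,.025)]:
  for cam in ['top','scene']:
    m=[o for o in manip.outline_of(cam,t) if len(np.nonzero(o['mask'])[0])<1000][0]['mask'].astype(np.uint8)
    m=cv2.morphologyEx(m,cv2.MORPH_CLOSE,np.ones((3,3)))
    cs=max(cv2.findContours(m,0,2)[0],key=cv2.contourArea); M=np.zeros_like(m); cv2.drawContours(M,[cs],-1,1,-1)
    mm=cv2.moments(M,True); tgt=np.array([mm['m10'],mm['m01']])/mm['m00']
    a=np.linspace(0,6.28,40)
    def cost(p):
        pts=[proj(cam,[p[0]+r*np.cos(b),p[1]+r*np.sin(b),z]) for r,z in((r0,0),(r1,h)) for b in a]
        q=cv2.convexHull(np.float32(pts)); k=cv2.moments(q); return np.hypot(k['m10']/k['m00']-tgt[0],k['m01']/k['m00']-tgt[1])
    r=minimize(cost,at_z(cam,*tgt,h/2)[:2],method='Nelder-Mead',options=dict(xatol=1e-4,initial_simplex=None)); print(t,cam,r.x.round(4),r.fun.round(3))
E
```

```text
pl [0.7449 0.1144 0.01  ]
pr [ 0.7464 -0.0365  0.01  ]
fl [0.5176 0.1089 0.01  ]
fr [ 0.5192 -0.0387  0.01  ]
h0 [0.5888 0.1877 0.103 ]
h1 [0.5896 0.1134 0.103 ]
rimc [0.5904 0.035  0.13  ]
rimL [0.5899 0.0849 0.13  ]
rimR [ 0.5909 -0.014   0.13  ]
mastL [0.7109 0.0693 0.349 ]
mastR [0.7115 0.0056 0.349 ]
ring [0.5888 0.0342 0.01  ] h [0.5904 0.1852 0.103 ] [0.587  0.1154 0.103 ]Traceback (most recent call last):
  File "<stdin>", line 19, in <module>
    res = _minimize_neldermead(fun, x0, args, callback, bounds=bounds,
                               **options)
    fxr = func(xr)
    fx = function(np.copy(x), *(wrapper_args + args))
  File "<stdin>", line 17, in cost
  File "h.py", line 11, in proj
    c=manip.calibration(cam); q=np.linalg.inv(np.array(c['world_from_camera']))@np.r_[p,1]
ValueError: time passes only in moves, steps and waits
```

```bash
cat >> h.py <<'E'
import functools
_cal=manip.calibration
class _M:
    def __getattr__(s,k): return getattr(_m,k)
_m=manip; manip=_M(); manip.calibration=functools.lru_cache(None)(_cal)
E
cat > fit.py <<'E'
from h import *
from scipy.optimize import minimize
def fit(cam,t,r0,r1,h,z0=0,maxn=1000):
    m=[o for o in manip.outline_of(cam,t) if o['mask'].sum()<maxn][0]['mask'].astype(np.uint8)
    m=cv2.morphologyEx(m,cv2.MORPH_CLOSE,np.ones((3,3)))
    cs=max(cv2.findContours(m,0,2)[0],key=cv2.contourArea); M=np.zeros_like(m); cv2.drawContours(M,[cs],-1,1,-1)
    mm=cv2.moments(M,True); tgt=np.array([mm['m10'],mm['m01']])/mm['m00']
    a=np.linspace(0,6.28,40)
    def cost(p):
        pts=[proj(cam,[p[0]+r*np.cos(b),p[1]+r*np.sin(b),z]) for r,z in((r0,z0),(r1,z0+h)) for b in a]
        k=cv2.moments(cv2.convexHull(np.float32(pts))); return np.hypot(k['m10']/k['m00']-tgt[0],k['m01']/k['m00']-tgt[1])
    r=minimize(cost,at_z(cam,*tgt,z0+h/2)[:2],method='Nelder-Mead',options=dict(xatol=1e-4,fatol=1e-3)); return r.x
E
python3 - <<'E'
from fit import *
for cam in ['top','scene']:
  manip.camera(cam)
  for t,r0,r1,h in [('beaker',.0295,.034,.074),('red_jar',.026,.026,.076),('green_jar',.03,.03,.09),('tape',.048,.048,.025)]:
    print(t,cam,fit(cam,t,r0,r1,h).round(4))
p=manip.get_obs(); q=R.from_quat(p['ee_rot']); print(q.as_matrix().round(3), p['clock'])
print({k:np.round(v,3).tolist() for k,v in manip.calibration('wrist').items()})
E
```

```text
beaker top [ 0.5561 -0.3234]
red_jar top [ 0.72   -0.2377]
green_jar top [0.7273 0.3049]
tape top [0.3717 0.214 ]
beaker scene [ 0.5619 -0.3276]
red_jar scene [ 0.7213 -0.2362]
green_jar scene [0.7266 0.3081]
tape scene [0.373  0.2139]
[[ 0.93   0.368  0.   ]
 [ 0.368 -0.93  -0.   ]
 [ 0.     0.    -1.   ]] 1.35
{'fx': 333.264, 'fy': 333.264, 'cx': 278.943, 'cy': 211.477, 'tool_from_camera': [[-0.0, 0.963, 0.27, 0.068], [1.0, 0.001, -0.0, -0.0], [-0.0, 0.27, -0.963, -0.142], [0.0, 0.0, 0.0, 1.0]]}
```

```bash
cat > go.py <<'E'
from h import *
import sys
def rows(p,Rt,cmd=None):
    o=manip.get_obs(); R0=R.from_quat(o['ee_rot']).as_matrix()
    return R.from_matrix(R0.T@Rt).as_rotvec().round(4), (R0.T@(np.array(p)-o['position'])).round(4)
DN=np.array([[0,1,0],[1,0,0],[0,0,-1.]])
E
python3 -c "
from go import *
print(rows([.589,.149,.22],DN))"
```

```text
(array([ 1.0000e-04,  0.0000e+00, -1.1939e+00]), array([ 0.6025, -0.5468,  0.0113]))
```

```bash
python3 -m jog '0 0 -0.6 0.3 -0.27 0 1; 0 0 -0.6 0.3 -0.27 0 1; 0 0 -0.6 0.3 -0.27 0 1;0 0 -0.6 0.3 -0.27 0 1;0 0 -0.6 0.3 -0.27 0 1; 0 0 -0.6 0.3 -0.27 0 1; 0 0 -0.6 0.3 -0.27 0 1; 0 0 -1.194 0.602 -0.547 0.011 1; 0 0 -1.194 0.602 -0.547 0.011 1; 0 0 -1.194 0.602 -0.547 0.011 1; 0 0 -1.194 0.602 -0.547 0.011 1; 0 0 -1.194 0.602 -0.547 0.011 1; 0 0 -1.194 0.602 -0.547 0.011 1; 0 0 -1.194 0.602 -0.547 0.011 1; 0 0 -1.194 0.602 -0.547 0.011 1; 0 0 -1.194 0.602 -0.547 0.011 1; 0 0 -1.194 0.602 -0.547 0.011 1' 40
python3 - <<'E'
from go import *
o=manip.get_obs(); print(o['joint_pos'].round(3),o['ft_force'].round(2))
cv2.imwrite('pics/w1.png',manip.camera('wrist'))
for t in ['lift_grip','carriage']:
  for q in manip.outline_of('wrist',t)[:2]:
    ys,xs=np.nonzero(q['mask']); print(t,q['confidence'],q['bbox'],xs.mean(),ys.mean())
print(o['position'],R.from_quat(o['ee_rot']).as_matrix().round(4))
E
```

```text
clock: 3.48
position: [0.5886, 0.1475, 0.2205]
ee_rot: [0.708, 0.706, -0.0, 0.0]
ft_force: [-0.4, -1.0, 0.3]
grip_width: 1.003
grasp_force: 0.0
[ 0.259  0.392 -0.749  1.497  0.27   1.359 -0.511] [-0.39 -0.99  0.32]
lift_grip 0.71 [221.5, 157.3, 396.2, 383.3] 297.9440916962151 310.3878123196174
carriage 0.89 [220.7, 155.5, 395.2, 380.6] 297.540398918188 310.63100067613254
[0.58857147 0.14745098 0.22047166] [[ 2.e-03  1.e+00  4.e-04]
 [ 1.e+00 -2.e-03 -9.e-04]
 [-9.e-04  4.e-04 -1.e+00]]
```

View pics/w1.png

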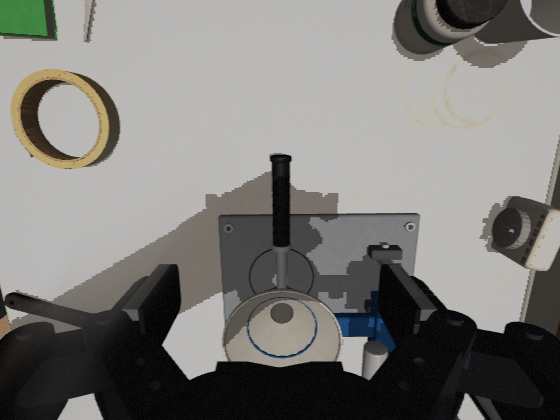

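```bash
cat >> h.py <<'E'
def wz(u,v,z,o=None):
    o=o or manip.get_obs(); c=manip.calibration('wrist'); T=np.array(c['tool_from_camera'])
    d=T[:3,:3]@np.array([(u-c['cx'])/c['fx'],-(v-c['cy'])/c['fy'],-1.]); Rt=R.from_quat(o['ee_rot']).as_matrix()
    p=Rt@T[:3,3]+o['position']; d=Rt@d; return p+d*(z-p[2])/d[2]
E
python3 - <<'E'
from h import *
for n,u,v,z in [('h0',281,155,.103),('h1',282,247,.103),('plL',220,214,.01),('plR',418,213,.01),('screw',410,227,.01),('screw',228,229,.01),('funnel L',223,340,.13),('R',343,340,.13)]: print(n,wz(u,v,z).round(4))
E
```

```text
h0 [0.5896 0.1889 0.103 ]
h1 [0.5905 0.1128 0.103 ]
plL [0.523  0.1147 0.01  ]
plR [0.741  0.1154 0.01  ]
screw [0.7339 0.0992 0.01  ]
screw [0.5311 0.0972 0.01  ]
funnel L [0.5423 0.0427 0.13  ]
R [0.6399 0.0425 0.13  ]
```

```bash
python3 -m jog '0 0 0 0.0025 0.0015 0.06 0.5; 0 0 0 0.0025 0.0015 0.11 0.5; 0 0 0 0.0025 0.0015 0.1365 0.5; 0 0 0 0.0025 0.0015 0.1365 0.5;0 0 0 0.0025 0.0015 0.1365 0.5' 40
python3 -m jog '0 0 0 0 0 0 0;0 0 0 0 0 0 0;0 0 0 0 0 0 0;0 0 0 0 0 0 0' 40
python3 -c "
from h import *
o=manip.get_obs();print(o['ft_force'],o['torque'],o['position'])
cv2.imwrite('pics/w2.png',manip.camera('wrist'))"
```

```text
clock: 4.25
position: [0.5908, 0.1516, 0.0854]
ee_rot: [0.707, 0.707, 0.001, 0.001]
ft_force: [0.8, 0.4, 0.4]
grip_width: 0.499
grasp_force: 0.0
clock: 4.75
position: [0.5901, 0.1516, 0.0851]
ee_rot: [0.707, 0.707, 0.0, 0.0]
ft_force: [-4.0, -2.0, 6.6]
grip_width: 0.146
grasp_force: 38.9
[-4.02997395 -1.98537914  6.55628089] [-0.25215885  0.79577445  0.06244455] [0.59012047 0.15157621 0.08505893]
```

View pics/w2.png

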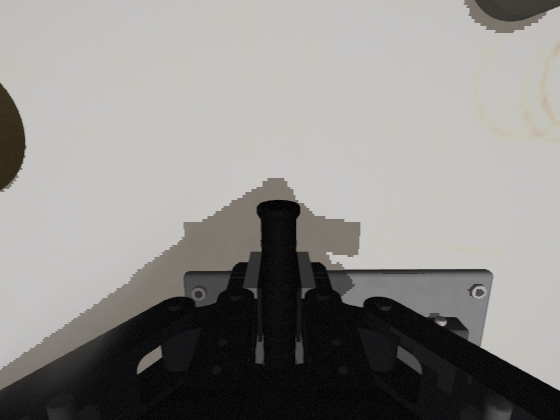

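```bash
python3 -m jog '0 0 0 0 0 -0.005 0; 0 0 0 0 0 -0.015 0; 0 0 0 0 0 -0.025 0; 0 0 0 0 0 -0.035 0; 0 0 0 0 0 -0.045 0' 60
python3 -m jog '0 0 0 0 0 -0.01 0; 0 0 0 0 0 -0.02 0; 0 0 0 0 0 -0.03 0; 0 0 0 0 0 -0.04 0; 0 0 0 0 0 -0.05 0; 0 0 0 0 0 -0.06 0; 0 0 0 0 0 -0.067 0; 0 0 0 0 0 -0.067 0; 0 0 0 0 0 -0.067 0; 0 0 0 0 0 -0.067 0'
python3 - <<'E'
from h import *
o=manip.get_obs();print(o['ft_force'],o['position'])
cv2.imwrite('pics/s3.png',manip.camera('scene')); 
s=cv2.imread('pics/s3.png')[150:280,190:320]; cv2.imwrite('pics/s3c.png',cv2.resize(s,None,fx=4.5,fy=4.5,interpolation=cv2.INTER_CUBIC))
E
```

```text
clock: 5.42
position: [0.5901, 0.1515, 0.1296]
ee_rot: [0.707, 0.707, 0.0, 0.0]
ft_force: [3.8, 3.0, -6.9]
grip_width: 0.141
grasp_force: 58.5
clock: 6.68
position: [0.59, 0.1515, 0.1956]
ee_rot: [0.707, 0.707, 0.0, -0.0]
ft_force: [4.4, 2.8, -5.5]
grip_width: 0.14
grasp_force: 60.5
[ 4.42793408  2.81582579 -5.47306189] [0.59003477 0.15154014 0.19556835]
```

View pics/s3c.png

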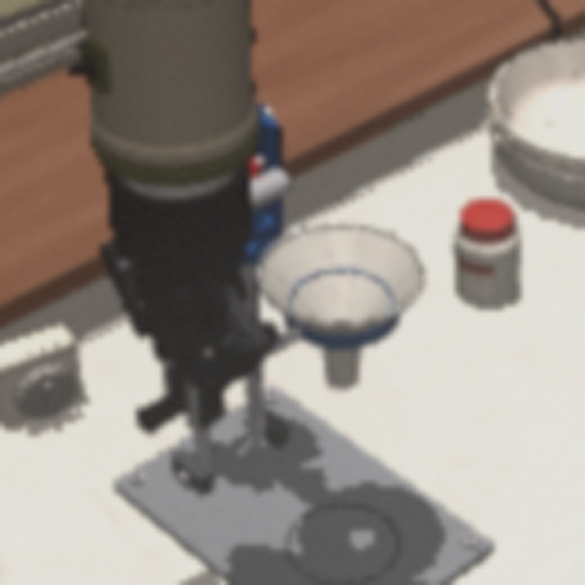

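```bash
cat > free.py <<'E'
import sys
from workcell import manip
o=manip.get_obs(); f=o['ft_force'][2]; print('%.4f %.2f'%(o['position'][2],f)); sys.exit(f>-3.5)
E
python3 -m jog '0 0 0 0 0 0.003 0; 0 0 0 0 0 0.006 0; 0 0 0 0 0 0.009 0; 0 0 0 0 0 0.012 0; 0 0 0 0 0 0.015 0; 0 0 0 0 0 0.018 0; 0 0 0 0 0 0.021 0; 0 0 0 0 0 0.023 0; 0 0 0 0 0 0.024 0;0 0 0 0 0 0.024 0' 30; python3 free.py; python3 -m jog '0 0 0 0 0 0.0005 0'>/dev/null; python3 free.py;  python3 -m jog '0 0 0 0 0 0.0005 0'>/dev/null; python3 free.py; python3 -c "
from h import *
print(manip.get_obs()['clock'])"
```

```text
clock: 7.98
position: [0.59, 0.1515, 0.1713]
ee_rot: [0.707, 0.707, 0.0, -0.0]
ft_force: [4.6, 2.7, -7.0]
grip_width: 0.137
grasp_force: 60.6
0.1713 -6.95
0.1710 -7.17
0.1705 -5.02
8.225False
False
False
```

```bash
J="python3 -m jog"; 
python3 -m jog '0 0 0 0 0 0.0005 0'>/dev/null && python3 free.py && python3 -m jog '0 0 0 0 0 0.0005 0'>/dev/null && python3 free.py && python3 -m jog '0 0 0 0 0 0.0005 0'>/dev/null && python3 free.py && python3 -m jog '0 0 0 0 0 0.0005 0'>/dev/null && python3 free.py && python3 -m jog '0 0 0 0 0 0.0005 0'>/dev/null && python3 free.py && python3 -m jog '0 0 0 0 0 0.0005 0'>/dev/null && python3 free.py && python3 -m jog '0 0 0 0 0 0.0005 0'>/dev/null && python3 free.py && python3 -m jog '0 0 0 0 0 0.0005 0'>/dev/null && python3 free.py && python3 -m jog '0 0 0 0 0 0.0005 0'>/dev/null && python3 free.py && python3 -m jog '0 0 0 0 0 0.0005 0'>/dev/null && python3 free.py && python3 -m jog '0 0 0 0 0 0.0005 0'>/dev/null && python3 free.py && python3 -m jog '0 0 0 0 0 0.0005 0'>/dev/null && python3 free.py && python3 -m jog '0 0 0 0 0 0.0005 0'>/dev/null && python3 free.py && python3 -m jog '0 0 0 0 0 0.0005 0'>/dev/null && python3 free.py && python3 -m jog '0 0 0 0 0 0.0005 0'>/dev/null && python3 free.py && python3 -m jog '0 0 0 0 0 0.0005 0'>/dev/null && python3 free.py
```

```text
0.1700 -4.87False
```

```bash
sed -i 's/sys.exit(f>-3.5)/sys.exit(int(f>-3.5))/' free.py
python3 -m jog '0 0 0 0 0 0.0005 0'>/dev/null && python3 free.py && python3 -m jog '0 0 0 0 0 0.0005 0'>/dev/null && python3 free.py && python3 -m jog '0 0 0 0 0 0.0005 0'>/dev/null && python3 free.py && python3 -m jog '0 0 0 0 0 0.0005 0'>/dev/null && python3 free.py && python3 -m jog '0 0 0 0 0 0.0005 0'>/dev/null && python3 free.py && python3 -m jog '0 0 0 0 0 0.0005 0'>/dev/null && python3 free.py && python3 -m jog '0 0 0 0 0 0.0005 0'>/dev/null && python3 free.py && python3 -m jog '0 0 0 0 0 0.0005 0'>/dev/null && python3 free.py && python3 -m jog '0 0 0 0 0 0.0005 0'>/dev/null && python3 free.py && python3 -m jog '0 0 0 0 0 0.0005 0'>/dev/null && python3 free.py && python3 -m jog '0 0 0 0 0 0.0005 0'>/dev/null && python3 free.py && python3 -m jog '0 0 0 0 0 0.0005 0'>/dev/null && python3 free.py && python3 -m jog '0 0 0 0 0 0.0005 0'>/dev/null && python3 free.py && python3 -m jog '0 0 0 0 0 0.0005 0'>/dev/null && python3 free.py && python3 -m jog '0 0 0 0 0 0.0005 0'>/dev/null && python3 free.py && python3 -m jog '0 0 0 0 0 0.0005 0'>/dev/null && python3 free.py
```

```text
0.1695 -6.20
0.1690 -4.81
0.1685 -5.32
0.1680 -6.74
0.1675 -6.12
0.1670 -5.86
0.1665 -5.01
0.1660 -5.52
0.1655 -4.78
0.1650 -4.72
0.1645 -5.72
0.1640 -5.36
0.1635 -5.87
0.1630 -6.66
0.1625 -5.12
0.1620 -5.14
```

Free so far (carriage ≈ 0.077); continuing.

```bash

python3 -m jog '0 0 0 0 0 0.0005 0'>/dev/null && python3 free.py && python3 -m jog '0 0 0 0 0 0.0005 0'>/dev/null && python3 free.py && python3 -m jog '0 0 0 0 0 0.0005 0'>/dev/null && python3 free.py && python3 -m jog '0 0 0 0 0 0.0005 0'>/dev/null && python3 free.py && python3 -m jog '0 0 0 0 0 0.0005 0'>/dev/null && python3 free.py && python3 -m jog '0 0 0 0 0 0.0005 0'>/dev/null && python3 free.py && python3 -m jog '0 0 0 0 0 0.0005 0'>/dev/null && python3 free.py && python3 -m jog '0 0 0 0 0 0.0005 0'>/dev/null && python3 free.py && python3 -m jog '0 0 0 0 0 0.0005 0'>/dev/null && python3 free.py && python3 -m jog '0 0 0 0 0 0.0005 0'>/dev/null && python3 free.py && python3 -m jog '0 0 0 0 0 0.0005 0'>/dev/null && python3 free.py && python3 -m jog '0 0 0 0 0 0.0005 0'>/dev/null && python3 free.py && python3 -m jog '0 0 0 0 0 0.0005 0'>/dev/null && python3 free.py && python3 -m jog '0 0 0 0 0 0.0005 0'>/dev/null && python3 free.py && python3 -m jog '0 0 0 0 0 0.0005 0'>/dev/null && python3 free.py && python3 -m jog '0 0 0 0 0 0.0005 0'>/dev/null && python3 free.py && python3 -m jog '0 0 0 0 0 0.0005 0'>/dev/null && python3 free.py && python3 -m jog '0 0 0 0 0 0.0005 0'>/dev/null && python3 free.py && python3 -m jog '0 0 0 0 0 0.0005 0'>/dev/null && python3 free.py && python3 -m jog '0 0 0 0 0 0.0005 0'>/dev/null && python3 free.py
```

```text
0.1615 -4.62
0.1610 -4.75
0.1605 -5.33
0.1600 -6.03
0.1595 -6.22
0.1590 -5.22
0.1585 -6.21
0.1580 -3.96
0.1579 -0.81
```

```bash
python3 -m jog '0 0 0 0 0 0.0002 0;0 0 0 0 0 0.0002 0'; python3 -m jog '0 0 0 0 0 0 0.2;0 0 0 0 0 0 0.5;0 0 0 0 0 0 0.7; 0 0 0 0 0 0 0.7; 0 0 0 0 0 0 0.7;  0 0 0 0 0 0 0.7'
python3 - <<'E'
from h import *
o=manip.get_obs();print(o['ft_force'],o['position'])
cv2.imwrite('pics/s4.png',manip.camera('scene')); 
E
```

```text
clock: 11.72
position: [0.5901, 0.1516, 0.1579]
ee_rot: [0.707, 0.707, 0.0, 0.0]
ft_force: [1.8, 2.0, 0.0]
grip_width: 0.139
grasp_force: 61.0
clock: 12.48
position: [0.59, 0.1515, 0.1576]
ee_rot: [0.707, 0.707, -0.0, 0.0]
ft_force: [0.1, -0.4, -0.6]
grip_width: 0.697
grasp_force: 0.0
[ 0.11739607 -0.43830433 -0.62030626] [0.58999237 0.15145455 0.15760565]
```

```bash
python3 -m jog '0 0 0 0 0 -0.06 0.7; 0 0 0 0 0 -0.12 0.7; 0 0 0 -0.06 -0.005 -0.12 0.7; 0 0 0 -0.12 -0.01 -0.12 0.7; 0 0 0 -0.18 -0.015 -0.12 0.8; 0 0 0 -0.24 -0.02 -0.12 0.9; 0 0 0 -0.3 -0.025 -0.12 1; 0 0 0 -0.36 -0.03 -0.12 1; 0 0 0 -0.42 -0.03 -0.12 1; 0 0 0 -0.48 -0.03 -0.12 1; 0 0 0 -0.53 -0.03 -0.12 1; 0 0 0 -0.53 -0.03 -0.12 1;0 0 0 -0.53 -0.03 -0.12 1;0 0 0 -0.53 -0.03 -0.12 1'
python3 - <<'E'
from fit import *
o=manip.get_obs(); print(o['joint_pos'].round(3),o['position'])
c=manip.calibration('wrist'); T=np.eye(4); T[:3,:3]=R.from_quat(o['ee_rot']).as_matrix(); T[:3,3]=o['position']
cv2.imwrite('pics/w5.png',manip.camera('wrist'))
m=manip.outline_of('wrist','beaker')
for q in m: print(q['confidence'],q['bbox'],q['mask'].sum())
_c=manip.calibration; W=dict(c,world_from_camera=T@np.array(c['tool_from_camera']))
manip.calibration=lambda n: W if n=='wrist' else _c(n)
print('beaker',fit('wrist','beaker',.0295,.034,.074,0,30000))
for cam in ['scene','top']:
  cv2.imwrite(f'pics/{cam}5.png',manip.camera(cam))
  for q in manip.outline_of(cam,'lift_grip')[:1]: print(cam,q['confidence'],q['bbox'])
s=cv2.imread('pics/scene5.png')[145:280,200:330]; cv2.imwrite('pics/s5c.png',np.hstack([cv2.resize(s,None,fx=3,fy=3,interpolation=cv2.INTER_CUBIC),cv2.resize(cv2.imread('pics/w5.png'),(390,405))]))
E
```

```text
clock: 14.28
position: [0.5606, -0.377, 0.278]
ee_rot: [0.706, 0.708, 0.0, 0.0]
ft_force: [0.5, -0.1, -0.8]
grip_width: 1.001
grasp_force: 0.0
[ 0.867  0.477 -0.515  1.212  0.228  1.508  0.389] [ 0.56058873 -0.37696345  0.2780019 ]
0.92 [241.7, 101.1, 310.4, 167.6] 3656
beaker [ 0.5572079  -0.32481186]
scene 0.66 [222.6, 183.9, 282.6, 257.8]
top 0.72 [210.7, 158.3, 278.9, 221.1]
```

View pics/s5c.png

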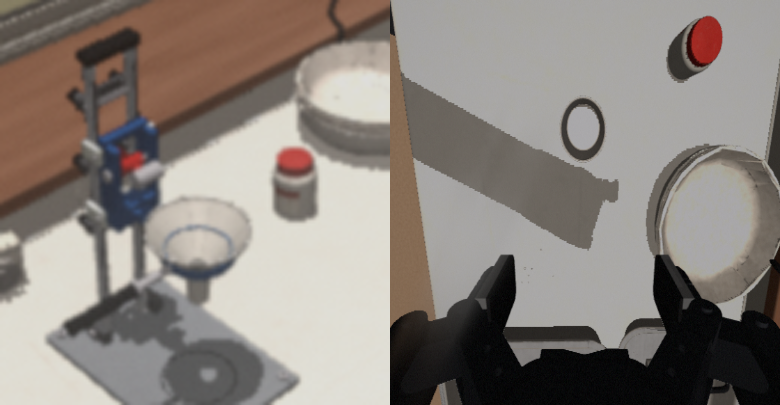

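```bash
python3 - <<'E'
from h import *
t=cv2.imread('pics/top0.png')[110:370,290:550]; cv2.imwrite('pics/t6.png',cv2.resize(t,None,fx=2.3,fy=2.3,interpolation=cv2.INTER_CUBIC))
for u,v in [(380,218),(365,260),(165,350),(300,345)]: print(wz(u,v,.05).round(3), wz(u,v,0).round(3))
E
```

```text
[ 0.676 -0.421  0.05 ] [ 0.692 -0.437  0.   ]
[ 0.663 -0.474  0.05 ] [ 0.677 -0.496  0.   ]
[ 0.411 -0.601  0.05 ] [ 0.39  -0.641  0.   ]
[ 0.587 -0.594  0.05 ] [ 0.59  -0.632  0.   ]
```

View pics/t6.png

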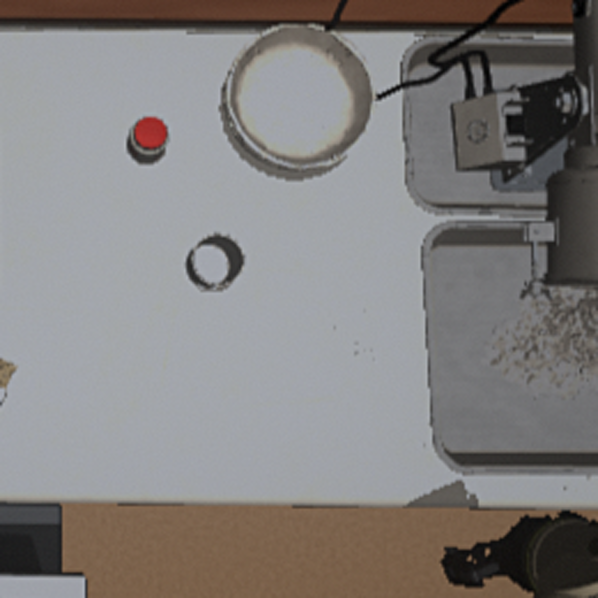

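```bash
cat >> go.py <<'E'
def ori(a,p):
    a,p=np.radians([a,p]); z=np.array([np.cos(p)*np.cos(a),np.cos(p)*np.sin(a),-np.sin(p)]); x=np.array([np.sin(p)*np.cos(a),np.sin(p)*np.sin(a),np.cos(p)])
    return np.c_[x,np.cross(z,x),z]
E
python3 -c "
from go import *
print(ori(70,25).round(3)); print(rows([.515,-.44,.25],ori(70,25)))"
```

```text
[[ 0.145  0.94   0.31 ]
 [ 0.397 -0.342  0.852]
 [ 0.906  0.    -0.423]]
(array([-0.1979,  1.1226,  0.311 ]), array([-0.0617, -0.0451,  0.0278]))
```

```bash
python3 -m jog '-0.198 1.123 0.311 -0.062 -0.045 0.028 1; -0.198 1.123 0.311 -0.062 -0.045 0.028 1; -0.198 1.123 0.311 -0.062 -0.045 0.028 1; -0.198 1.123 0.311 -0.062 -0.045 0.028 1; -0.198 1.123 0.311 -0.062 -0.045 0.028 1; -0.198 1.123 0.311 -0.062 -0.045 0.028 1; -0.198 1.123 0.311 -0.062 -0.045 0.028 1; -0.198 1.123 0.311 -0.062 -0.045 0.028 1; -0.198 1.123 0.311 -0.062 -0.045 0.028 1; -0.198 1.123 0.311 -0.062 -0.045 0.028 1'
python3 -c "
from go import *
print(manip.get_obs()['joint_pos'].round(3)); Rt=ori(70,25)
print(rows([.515,-.44,.25],Rt)); G=np.array([.5575,-.325,.048]); t=G+.024*Rt[:,2]; h=np.array([.342,.94,0]); print(rows(t-.1*h,Rt)); print(rows(t,Rt))"
```

```text
clock: 15.88
position: [0.5158, -0.4398, 0.2515]
ee_rot: [0.691, 0.485, 0.44, -0.307]
ft_force: [0.2, -0.2, -0.1]
grip_width: 1.005
grasp_force: 0.0
[ 1.263  1.012 -0.605  0.855 -0.514  1.899  0.379]
(array([-0.0003,  0.0024,  0.0029]), array([-0.0015, -0.0007,  0.0002]))
(array([-0.0003,  0.0024,  0.0029]), array([-0.1747, -0.0006,  0.1304]))
(array([-0.0003,  0.0024,  0.0029]), array([-0.1322, -0.0004,  0.221 ]))
```

```bash
python3 -m jog '0 0 0 -0.05 0 0.037 1; 0 0 0 -0.1 0 0.075 1; 0 0 0 -0.14 0 0.105 1; 0 0.002 0.003 -0.175 -0.001 0.13 1; 0 0.002 0.003 -0.175 -0.001 0.13 1; 0 0.002 0.003 -0.175 -0.001 0.13 1; 0 0.002 0.003 -0.175 -0.001 0.13 1'
python3 - <<'E'
from go import *
print(manip.get_obs()['joint_pos'].round(3)); Rt=ori(70,25)
G=np.array([.5575,-.325,.048]); t=G+.024*Rt[:,2]; print(rows(t,Rt))
w=manip.camera('wrist'); 
for q in manip.outline_of('wrist','beaker')[:1]: print(q['confidence'],q['bbox'])
cv2.imwrite('pics/w7.png',w)
E
```

```text
clock: 16.75
position: [0.5297, -0.4002, 0.0388]
ee_rot: [0.691, 0.483, 0.441, -0.308]
ft_force: [-0.6, 0.0, 0.3]
grip_width: 1.001
grasp_force: 0.0
[ 1.247  1.185 -0.561  1.021 -0.428  1.649  0.594]
(array([ 0.0022, -0.0002, -0.0005]), array([0.0422, 0.0001, 0.0928]))
0.63 [219.2, 101.9, 340.5, 244.0]
```

View pics/w7.png

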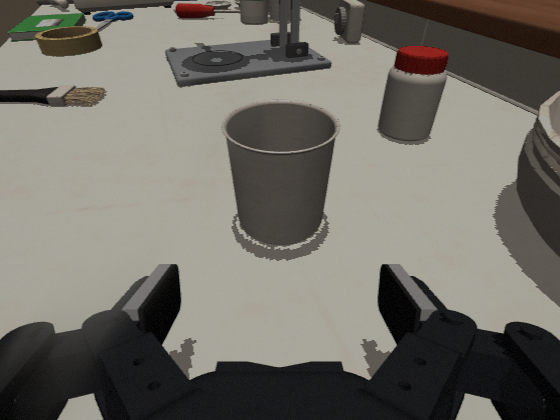

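```bash
python3 -m jog '0 0 0 0.015 0 0.033 1; 0 0 0 0.03 0 0.066 1; 0 0 0 0.042 0 0.093 1; 0 0 0 0.042 0 0.093 1; 0 0 0 0.042 0 0.093 1' 25
python3 -m jog '0 0 0 0 0 0 0.6; 0 0 0 0 0 0 0.6; 0 0 0 0 0 0 0.6;0 0 0 0 0 0 0.6'
python3 -c "
from go import *
o=manip.get_obs(); print(o['joint_pos'].round(3),o['position'],o['ft_force'])"
```

```text
clock: 17.48
position: [0.564, -0.3043, 0.0355]
ee_rot: [0.692, 0.482, 0.44, -0.309]
ft_force: [-0.2, -0.1, 0.3]
grip_width: 0.997
grasp_force: 0.0
clock: 17.98
position: [0.5643, -0.3036, 0.0356]
ee_rot: [0.691, 0.482, 0.441, -0.309]
ft_force: [0.9, -3.1, 4.2]
grip_width: 0.76
grasp_force: 27.1
[ 1.219  1.1   -0.608  1.249 -0.466  1.462  0.591] [ 0.56434792 -0.30362032  0.03556436] [ 0.89422792 -3.13643263  4.24017535]
```

```bash
python3 -c "
from go import *
o=manip.get_obs(); Rt=ori(70,25); p=o['position']
for d in [(0,0,.023),(.0325,.362,.023)]: print(rows(p+d,Rt))"
```

```text
(array([ 0.0013, -0.0024, -0.0028]), array([ 0.0209, -0.    , -0.0097]))
(array([ 0.0013, -0.0024, -0.0028]), array([ 0.1683, -0.0942,  0.3089]))
```

```bash
python3 -m jog '0 0 0 0.01 0 -0.005 0.6; 0 0 0 0.021 0 -0.01 0.6; 0 0 0 0.021 0 -0.01 0.6; 0 0 0 0.031 -0.006 0.011 0.6; 0 0 0 0.046 -0.016 0.043 0.6; 0 0 0 0.06 -0.025 0.075 0.6; 0 0 0 0.075 -0.035 0.107 0.6; 0 0 0 0.09 -0.044 0.139 0.6; 0 0 0 0.105 -0.053 0.171 0.6; 0 0 0 0.109 -0.056 0.181 0.6; 0 0 0 0.109 -0.056 0.181 0.6' 40
python3 - <<'E'
from fit import *
from go import *
o=manip.get_obs(); print(o['joint_pos'].round(3),o['position'],R.from_matrix(ori(70,25).T@R.from_quat(o['ee_rot']).as_matrix()).as_rotvec().round(3))
c=manip.calibration('wrist'); T=np.eye(4); T[:3,:3]=R.from_quat(o['ee_rot']).as_matrix(); T[:3,3]=o['position']
cv2.imwrite('pics/w8.png',manip.camera('wrist'))
for cam in ['top','scene']:
  cv2.imwrite(f'pics/{cam}8.png',manip.camera(cam))
  try: print(cam,fit(cam,'beaker',.0295,.034,.074,.023))
  except Exception as e: print(e)
p=o['position']; print('spare')
s=cv2.imread('pics/scene8.png')[150:290,210:380]; cv2.imwrite('pics/c8.png',np.hstack([cv2.resize(s,(390,321),interpolation=cv2.INTER_CUBIC),cv2.resize(cv2.imread('pics/w8.png'),(410,321))]))
E
```

```text
clock: 19.35
position: [0.5836, -0.0863, 0.058]
ee_rot: [0.691, 0.482, 0.44, -0.31]
ft_force: [0.7, -1.1, -0.6]
grip_width: 0.753
grasp_force: 44.0
[ 1.173  0.912 -0.753  1.694 -0.599  1.093  0.596] [ 0.58355302 -0.08632472  0.05800498] [0.001 0.002 0.003]
top [ 0.57576125 -0.10684958]
scene [ 0.5831518  -0.10899419]
spare
```

View pics/c8.png

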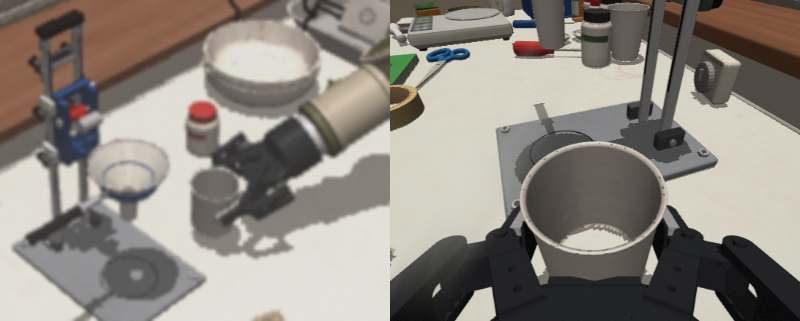

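```bash
python3 -m jog '0 0 0 0.012 -0.007 0.026 0.6; 0 0 0 0.024 -0.015 0.051 0.6; 0 0 0 0.036 -0.022 0.077 0.6; 0 0 0 0.048 -0.03 0.102 0.6; 0 0 0 0.056 -0.035 0.12 0.6; 0 0 0 0.059 -0.037 0.127 0.6; 0 0 0 0.059 -0.037 0.127 0.6;0 0 0 0.059 -0.037 0.127 0.6'
python3 - <<'E'
from fit import *
from go import *
o=manip.get_obs(); print(o['joint_pos'].round(3),o['position'])
for cam in ['top','scene']:
  cv2.imwrite(f'pics/{cam}9.png',manip.camera(cam))
  try: print(cam,fit(cam,'beaker',.0295,.034,.074,.023))
  except Exception as e: print(e)
s=cv2.imread('pics/scene9.png')[150:290,200:340]; w=manip.camera('wrist'); cv2.imwrite('pics/c9.png',np.hstack([cv2.resize(s,(400,400),interpolation=cv2.INTER_CUBIC),cv2.resize(w,(400,400))]))
E
```

```text
clock: 20.6
position: [0.5975, 0.0562, 0.0581]
ee_rot: [0.692, 0.482, 0.441, -0.309]
ft_force: [0.5, 0.2, -1.6]
grip_width: 0.752
grasp_force: 44.0
[ 1.076  0.885 -0.866  1.866 -0.71   0.832  0.601] [0.59751921 0.05619727 0.05813132]
list index out of range
scene [0.59492035 0.03900622]
```

View pics/c9.png

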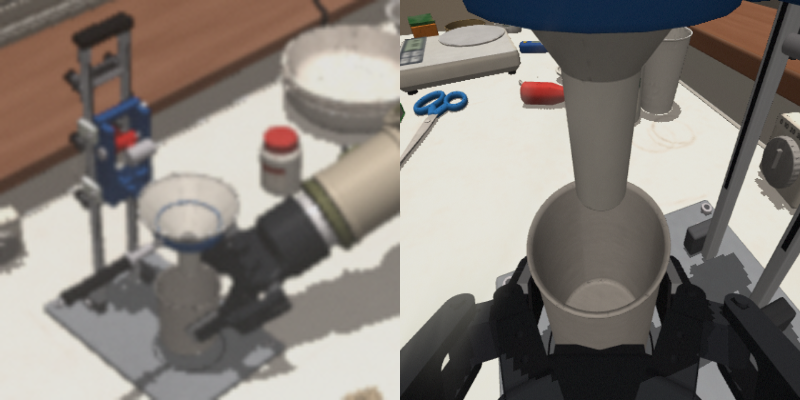

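```bash
python3 - <<'E'
from h import *
for u,v,z in [(284,215,.118),(284,213,.118),(279,256,.0965),(279,262,.0965)]: print(wz(u,v,z).round(4))
E
```

```text
[0.5879 0.0287 0.118 ]
[0.5882 0.0295 0.118 ]
[0.5878 0.0328 0.0965]
[0.5869 0.0304 0.0965]
```

```bash
python3 -m jog '0 0 0 -0.003 0 0.0014 0.6; 0 0 0 -0.006 0 0.0028 0.6; 0 0 0 -0.009 0 0.0042 0.6; 0 0 0 -0.0104 0 0.0049 0.6; 0 0 0 -0.0104 0 0.0049 0.6'; python3 free.py;  python3 -m jog '0 0 0 -0.0005 0 0.0002 0.6;0 0 0 -0.0005 0 0.0002 0.6' | grep -E 'pos|ft';  python3 -m jog '0 0 0 -0.0005 0 0.0002 0.6;0 0 0 -0.0005 0 0.0002 0.6'|grep -E 'pos|ft'
```

```text
clock: 21.48
position: [0.597, 0.0578, 0.0468]
ee_rot: [0.691, 0.482, 0.441, -0.31]
ft_force: [0.1, 0.1, -0.8]
grip_width: 0.751
grasp_force: 44.0
0.0468 -0.83
position: [0.5971, 0.0577, 0.0464]
ft_force: [0.8, 0.2, -0.8]
position: [0.5971, 0.0577, 0.0458]
ft_force: [-0.4, 0.4, -1.0]
```

```bash
python3 -m jog '0 0 0 -0.0004 0 0.0002 0.6;0 0 0 -0.0004 0 0.0002 0.6' | grep -E 'pos|ft';  python3 -m jog '0 0 0 -0.0004 0 0.0002 0.6;0 0 0 -0.0004 0 0.0002 0.6'|grep -E 'pos|ft'
```

```text
position: [0.5971, 0.0578, 0.0454]
ft_force: [-0.7, -0.0, 0.4]
position: [0.5972, 0.0578, 0.0453]
ft_force: [-1.0, -1.1, 3.0]
```

```bash
python3 -m jog '0 0 0 0 0 0 0.8;0 0 0 0 0 0 0.9;0 0 0 0 0 0 1;0 0 0 0 0 0 1;0 0 0 0 0 0 1'; python3 -m jog '0 0 0 -0.006 0 -0.014 1; 0 0 0 -0.015 0 -0.032 1; 0 0 0 -0.025 0 -0.054 1; 0 0 0 -0.038 0 -0.082 1; 0 0 0 -0.051 0 -0.109 1; 0 0 0 -0.063 0 -0.136 1; 0 0 0 -0.076 0 -0.163 1; 0 0 0 -0.076 0 -0.163 1; 0 0 0 -0.076 0 -0.163 1'
python3 - <<'E'
from fit import *
from go import *
for cam in ['top','scene']:
  cv2.imwrite(f'pics/{cam}10.png',manip.camera(cam))
  try: print(cam,fit(cam,'beaker',.0295,.034,.074,.01))
  except Exception as e: print(e)
s=cv2.imread('pics/scene10.png')[150:290,200:340]; w=manip.camera('wrist'); cv2.imwrite('pics/c10.png',np.hstack([cv2.resize(s,(350,400),interpolation=cv2.INTER_CUBIC),cv2.resize(w,(440,400))]))
E
```

```text
clock: 23.1
position: [0.5971, 0.0577, 0.0449]
ee_rot: [0.691, 0.482, 0.441, -0.309]
ft_force: [-0.3, -0.8, -0.6]
grip_width: 1.0
grasp_force: 0.0
clock: 24.22
position: [0.535, -0.1115, 0.0445]
ee_rot: [0.691, 0.482, 0.441, -0.309]
ft_force: [0.0, 0.9, -1.0]
grip_width: 1.004
grasp_force: 0.0
list index out of range
scene [0.59088657 0.03839434]
```

View pics/c10.png

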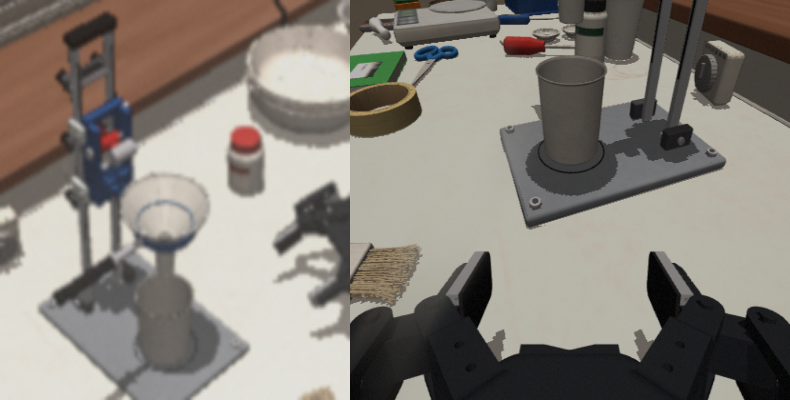

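```bash
python3 -c "
from workcell import manip
print(manip.hand_in())"
```

```text
the job is handed in; nothing more can be done
None
```

I handed the job in at about 24 s. The carriage hangs by its pawl on the middle rung at about 0.073 m, and the beaker stands upright on the ring mark, within about 4 mm of the spout axis by the camera estimates. Neither the jars nor the tape roll were touched; the hand-in returned no verdict.

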